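Switch on the watch timing set in order and tap-test the pickup

ROBOT

A 6-joint arm with a two-finger parallel gripper is mounted at the origin on the work surface. World frame = base frame: x ahead of the robot, y to its left, z up, the work surface at z = 0. Lengths are in m, angles in rad, forces in N, time in s.
With the tool pointing down it reaches from about 0.35 to 0.775 m from the base axis. Payload 7.3 kg.
Tool frame: the origin (TCP) lies at the very end of the fingers, on their centre line; the grasp point (between the pads) lies 19 mm behind it (robot.pinch_z is the distance from the TCP to the grasp point, in m); z points along the fingers, y is the line along which they close (so a half turn about z gives the same grasp; the last joint's range is limited). The gripper opens to 92 mm and grips with 3 to 60 N. Pads are 19 mm wide; open, the fingers measure 130 mm over their backs; the gripper's body (75 mm by 190 mm) begins 47 mm behind the grasp point.
Start: joints at [1.137, 0.342, 1.524, -0, 1.275, -0.146], TCP at [0.149, 0.503, 0.227] pointing down, gripper open.
Joint ranges: [-2.53, 2.53], [-0.77, 2.02], [0.04, 2.7], [-1, 4.14], [0.28, 2.66], [-3.11, 3.11]. Speed limits (rad/s): [2.57, 2.57, 3.14, 3.14, 3.14, 3.14].

INTERFACE

Orientations are given as [roll, pitch, yaw] about the fixed x, y, z axes, in that order (R = Rz(yaw) Ry(pitch) Rx(roll)).
In Python, from cell import robot gives the robot as it stands.
- The arm moves only by the tool move_arm, never from a script. Its argument "motion" is a list of rows, each a list of 6 numbers: the shift along the tool's x, y, z in units of 0.1 m (1.0 is 0.1 m), then the turn, a rotation vector about the tool's x, y, z in units of pi rad (1.0 is pi rad). In form: [[dx, dy, dz, rx, ry, rz], ...]. A call has 1 to 12 rows; each row is the pose to reach, as a shift and turn from the pose commanded when the call began, along the tool's axes at that moment, turning the shorter way round; what a row does not reach only later rows make up. A row lasts 1/8 s, in which the tool goes at most 62.5 mm and 10.7 degrees, less where a joint would pass 70% of its speed; a pose out of reach is approached as far as the arm can. A call with a number of a shift or a turn outside -1 to 1 is refused whole. A call with a gripper value outside its range is refused whole. "fingers" is the opening, from -1 (shut) to 1 (fully open), set as the call begins (left out, the last holds). The fingers move at their own pace and stop on an object; "newtons" is the grip in N (left out, the last holds). Time passes only in rows, so rows that repeat a pose let the fingers close. It gives the time, the measured TCP pose, the force, the opening and the grip force at its end, in the units of the state.
- robot.observe(): the state, without advancing time (a new reading comes with each control period).
- robot.read_camera(name): name is "scene" or "top" or "wrist"; returns a dict with "image" (400x640x3 uint8, red, green, blue), "range_z" (400x640 float32, m along the optical axis (not along the pixel's ray), 0 where there is no reading), "vfov" (degrees; the focal length in pixels is half the picture's height over the tangent of half this angle, whatever the lens; pixels are square), "cx", "cy" (the principal point, pixels), "extrinsics" (4x4, takes a point from camera to world coordinates); the wrist camera has in their place "hand_eye" (4x4, takes a point from camera to tool coordinates, whose origin is the TCP and whose axes are the flange's). Camera axes: x right, y up, looking along -z (the intrinsics and any distortion apply to the point x, -y, -z); pixel columns grow to the right and rows downward; lengths in m; the calibration is good to about 2 mm. A picture is of the moment at which its call begins: read the wrist's pose just before it.
- robot.hand_in(): hands the job in; it is judged then, once.
The state is a dict: "time": time; "qpos": joint angles; "qvel": joint speeds; "joint_efforts": joint torques, N m; "tool_pos": TCP position; "tool_rot": TCP orientation; "contact_force": force on the tool from outside, world axes, zero at the start; "torque": the same for the moment, N m; "opening": finger opening in m; "grip_force": force on a finger pad.
Only numpy, scipy, OpenCV 4.12 (cv2) and the standard library are available. Lean on these libraries where they do the work, as an engineer would, in place of code of your own. Each camera call takes 0.05 s, during which the arm holds its last target. There are 200 camera calls.

TASK

Switch on the watch timing set by pressing, with a fingertip, the latching key on the dark power supply, then the square key on the low aluminium amplifier, then the small round start key on the white tester, each gently and right down so that it stays down. When all three are on, tap the steel sensing plate of the black pickup stand lightly so that it dips and springs back. Keep to that order and leave everything standing where it is: nothing is to be gripped, lifted or pushed aside.

Things in the scene. Friction and masses are not known exactly. Their poses are not given: they have to be found in the camera images.
- supply: (x and y in these notes are each thing's own axes.) Bench power supply: dark steel box 140 (x) x 120 (y) mm, top face 70 mm up, aluminium cooling fins on its +x end, fixed to the bench. Origin: centre of its underside, z up. It carries one large round grey key. A tin stands on its top. Keep every push on it under 25 N.
- supply_key_top (a point): Centre of the top of the supply's key, a round grey cap 36 mm across, 30 mm to -x of the box's centre; stands 16 mm above the box's top face when out (86 mm above the bench). The point moves down with the key.
- supply_key (a joint): How far the supply's key is down, in m: 0 out (off), 0.008 fully down; on (and latched) from 0.006. Latching: slides 8 mm straight down, resists with about 3 N at any depth, has no return spring and stays where it is left; at 8 mm it bottoms in a sprung mount that gives up to 5 mm more (4.5 N, rising 2 N per mm) and comes back, then stops hard.
- amp: Signal amplifier: low brushed-aluminium case 100 (x) x 130 (y) x 45 mm high, loose on the bench, about 0.9 kg. Origin: centre of its underside, z up. On its top one square grey key and, 73 mm from the key towards +y, a fixed round black gain knob 24 mm across and 14 mm high that is not used. Keep every push on it under 25 N.
- amp_key_top (a point): Centre of the top of the amplifier's key, a square grey cap 30 x 30 mm, 33 mm to -y of the case's centre; stands 16 mm above the case when out (61 mm above the bench). The point moves down with the key.
- amp_key (a joint): How far the amplifier's key is down, in m: 0 out (off), 0.008 fully down; on (and latched) from 0.006. Latching: slides 8 mm straight down, resists with about 3 N at any depth, has no return spring and stays where it is left; at 8 mm it bottoms in a sprung mount that gives up to 5 mm more (4.5 N, rising 2 N per mm) and comes back, then stops hard.
- tester: Watch timing tester: white plastic bench case 150 (x) x 200 (y) x 65 mm high with a blue-grey screen on its top, fixed to the bench. Origin: centre of its underside, z up. Its top carries one small round raised grey key and two fixed flat domes 16 mm across, 3 mm high, which are not used. A black loupe stands on its top, about 70 mm to +x of the key. Keep every push on it under 25 N.
- tester_key_top (a point): Centre of the top of the tester's start key, a round grey cap 26 mm across, 40 mm to -x and 55 mm to -y of the case's centre; stands 16 mm above the case when out (81 mm above the bench). The point moves down with the key.
- tester_key (a joint): How far the tester's key is down, in m: 0 out (off), 0.008 fully down; on (and latched) from 0.006. Latching: slides 8 mm straight down, resists with about 3 N at any depth, has no return spring and stays where it is left; at 8 mm it bottoms in a sprung mount that gives up to 5 mm more (4.5 N, rising 2 N per mm) and comes back, then stops hard.
- stand: Watch pickup (microphone) stand: a black barrel 52 mm thick and 140 mm long lying along its y axis on a foot 100 x 120 mm, loose on the bench, about 0.9 kg. Origin: centre of the foot's underside, z up. On the barrel two fixed black jaws, their tops 90 mm above the bench, their inner faces 90 mm apart along y; the sensing plate lies between them. Empty: no watch in it. Keep every push on the stand or its plate under 12 N.
- plate_top (a point): Centre of the top of the stand's sensing plate, a bare steel rectangle 40 (x) x 50 (y) mm, 84 mm above the bench at rest, between the jaws and 6 mm below their tops. The point moves down with the plate.
- plate (a joint): How far the sensing plate is pressed down, in m: 0 at rest, 0.010 at its hard stop. Sprung: gives from 0.9 N, then 0.6 N per mm (about 7 N at the stop), and springs back by itself. A tap counts once it is down 0.003.
- loupe: Black eye loupe, 36 mm across, 34 mm high, standing loose on the tester's top. Origin: centre of its underside. Leave alone.
- tin: Flat aluminium screw tin, 38 mm across, 16 mm high, loose on the supply's top, 74 mm to +x of its key. Origin: centre of its underside. Leave alone.
- watch_case: Bare steel watch case with a pale gold dial, 40 mm across, 11 mm high, lying loose on the bench on the -x side of the pickup stand. Origin: centre of its underside. Leave alone.
- screwdriver: Small screwdriver, 110 mm long, lying loose on the bench on the -x side of the supply. Leave alone.
- jar: Small amber glass jar with a black cap, 44 mm across, 50 mm high, loose at the back of the bench. Origin: centre of its underside. Leave alone.
- movement: Brass watch movement in a black holder 50 x 36 mm, 16 mm high, loose at the back of the bench. Origin: centre of its underside. Leave alone.
- blower: Black rubber dust blower, 52 mm across, 75 mm high, standing loose at the back of the bench. Origin: centre of its underside. Leave alone.
Not all that is in view belongs to the job. Leave any purple look-alike of the amp alone.

How it is judged:
On the way, in this order (a step that is already met when the one before it is completed fails the run):
1. the supply's key is pressed down (value of joint supply_key above 0.006 m), for 0.1 s.
2. the amplifier's key is pressed down (value of joint amp_key above 0.006 m), for 0.1 s.
3. the tester's key is pressed down (value of joint tester_key above 0.006 m), for 0.1 s.
4. the sensing plate is tapped down at least 3 mm by the fingers (value of joint plate above 0.003 m and contact force between the fingers and stand above 0.5 N), for 0.02 s.
At the end, for the whole second after the job is handed in: All three keys are down by more than 6 mm of their 8 mm, the sensing plate is back within 1 mm of rest, and the amplifier, the pickup stand and every bystander are at rest within 15 mm of where they started (value of joint each of supply_key, amp_key, tester_key above 0.006 m and value of joint plate below 0.001 m and distance of each of loupe, tin, watch_case, screwdriver, jar, movement, blower, amp, stand from where it was at the start of the episode below 0.015 m and linear speed of each of stand, amp below 0.01 m/s); the robot touches nothing.
It fails at once if out of order: a key goes down 3 mm, or the sensing plate 2 mm, before the one before it in the order is on ((value of joint amp_key above 0.003 m and not (value of joint supply_key above 0.006 m)) or (value of joint tester_key above 0.003 m and not (value of joint amp_key above 0.006 m)) or (value of joint plate above 0.002 m and not (value of joint tester_key above 0.006 m))).
It fails at once if the power supply, the amplifier or the tester is pushed harder than 25 N (contact force between any of the fingers, the arm and supply above 25 N or contact force between any of the fingers, the arm and amp above 25 N or contact force between any of the fingers, the arm and tester above 25 N).
It fails at once if the pickup stand or its plate is pushed harder than 12 N (contact force between any of the fingers, the arm and stand above 12 N).
It fails at once if the amplifier, the pickup stand or a bystander is moved more than 15 mm (not (distance of each of loupe, tin, watch_case, screwdriver, jar, movement, blower, amp, stand from where it was at the start of the episode below 0.015 m)).
It fails at once if the pickup stand or the amplifier is lifted off the bench (height (world z) of any of stand, amp above 0.006 m).
It also fails if it takes over 58 s, if anything falls off the work surface, if the arm or the gripper's body presses on something with over 40 N, if the wrist force passes 120 N, or if a joint passes its speed limit or range.

## Working session

There is one attempt and no reset: what is moved stays moved. The work goes in short steps, Python scripts to look and compute and a tool call to move; the robot and the scene stay as the last step left them, time stands still between calls to the robot, and variables do not carry over. Pictures are saved under pics/ and viewed, at most 10 in all, crops included, and the job is handed in when it is done.

Besides the shell and the picture viewer there is one more tool, called after "Call:" as name(argument=value, ...), one argument or row to a line, values as JSON. move_arm: Moves the arm, as the interface text tells. Shifts and turns lie within -1 to 1; 1 stands for 0.1 m of shift or pi rad of turn. Its arguments: {"type":"object","properties":{"motion":{"type":"array"},"fingers":{"type":"number"},"newtons":{"type":"number"}},"required":["motion"]}

```bash
mkdir -p pics; cat > h.py <<'E'
import numpy as np, cv2
from cell import robot
def cam(n):
    return robot.read_camera(n)
def world(c,E=None):
    H,W=c["range_z"].shape; f=H/2/np.tan(np.radians(c["vfov"])/2)
    v,u=np.mgrid[:H,:W]; z=c["range_z"]
    P=np.stack([(u-c["cx"])/f*z,-(v-c["cy"])/f*z,-z,np.ones_like(z)],-1)
    return (P@(c["extrinsics"] if E is None else E).T)[...,:3]
E
python3 - <<'E'
from h import *
s=robot.observe(); print({k:np.round(v,3) for k,v in s.items()})
for n in("top","scene"):
    c=cam(n); print(n,{k:v for k,v in c.items() if k not in("image","range_z")})
    cv2.imwrite(f"pics/{n}0.png",c["image"][...,::-1]); np.savez(f"{n}0.npz",im=c["image"],P=world(c),z=c["range_z"])
E
```

```text
{'time': np.float64(0.0), 'qpos': array([ 1.137,  0.343,  1.525, -0.   ,  1.275, -0.146]), 'qvel': array([-0.001,  0.002, -0.001, -0.001,  0.001,  0.001]), 'joint_efforts': array([-2.0000e-03, -4.3125e+01, -2.4422e+01,  7.1000e-02,  5.6000e-02,
       -0.0000e+00]), 'tool_pos': array([0.149, 0.503, 0.226]), 'tool_rot': array([-3.14 , -0.   ,  2.854]), 'contact_force': array([ 0.953, -0.435,  0.424]), 'torque': array([ 0.022, -0.014, -0.017]), 'grip_force': np.float64(0.0), 'opening': np.float64(0.091)}
top {'vfov': 51.6582718090376, 'cx': 316.756955180087, 'cy': 204.2610083667159, 'extrinsics': array([[-0.02780646,  0.97531991, -0.21903851,  0.30453589],
       [-0.9996125 , -0.02684965,  0.00734433, -0.03685875],
       [ 0.00128197,  0.21915785,  0.97568857,  1.10788454],
       [ 0.        ,  0.        ,  0.        ,  1.        ]])}
scene {'vfov': 56.129996096203534, 'cx': 319.341480771365, 'cy': 193.45368163326532, 'extrinsics': array([[-0.48166302, -0.52034581,  0.70515316,  1.29033289],
       [ 0.876219  , -0.27169391,  0.39802347,  0.39109855],
       [-0.01552402,  0.80958178,  0.58680179,  0.7277528 ],
       [ 0.        ,  0.        ,  0.        ,  1.        ]])}
```

View pics/top0.png

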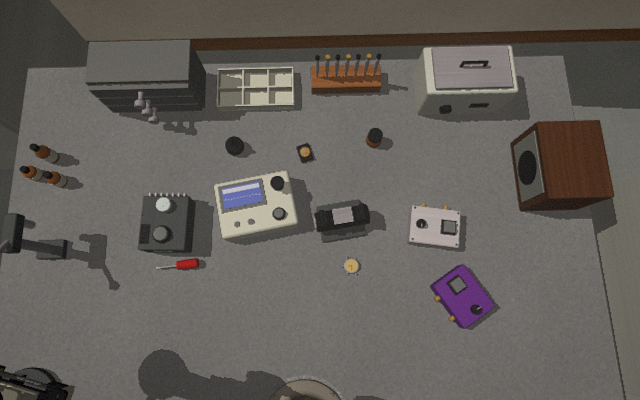

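View pics/scene0.png

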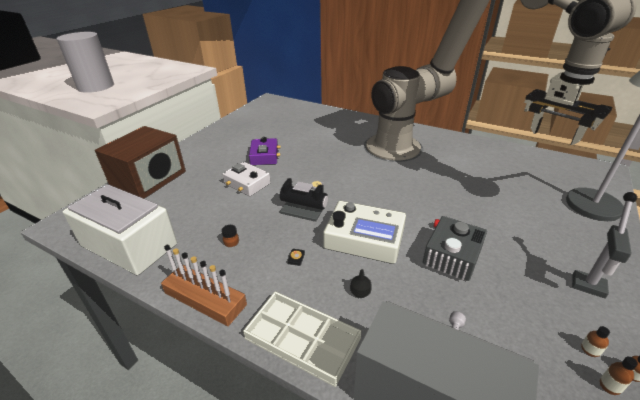

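The top view shows the supply key at (160,234) with its tin at (163,204), the tester key at (279,213) with its loupe at (277,183), and the plate at (343,215). The amp key is at (449,227) with its knob at (421,224). The purple look-alike is at (460,297). The scene view agrees with this. Next I'll measure the positions.

```bash
python3 - <<'E'
from h import *
d=np.load("top0.npz");P=d["P"];im=d["im"]
for n,u,v,zt in(("supply",160,234,.086),("tester",279,213,.081),("plate",343,215,.084),("amp",449,227,.061),("tin",163,204,.086),("loupe",277,183,.099),("knob",421,224,.059),("bench",380,300,0)):
    W=P[v-16:v+17,u-16:u+17]; c=P[v-1:v+2,u-1:u+2].reshape(-1,3); m=np.median(c,0)
    M=(abs(W[...,2]-m[2])<.004)
    k,l=cv2.connectedComponents(M.astype(np.uint8),connectivity=4)
    M=l==l[16,16]; q=W[M]
    (cx,cy),(a,b),ang=cv2.minAreaRect((q[:,:2]*1000).astype(np.float32))
    print(n,m.round(4),"nominal z",zt,"| n",M.sum(),"mean",q.mean(0).round(4),"rect",round(cx),round(cy),round(a),round(b),round(ang))
# tall stuff
Z=P[...,2]; T=(Z>.11)
k,l,st,ce=cv2.connectedComponentsWithStats(T.astype(np.uint8))
for i in range(1,k):
    if st[i,4]>30:
        q=P[l==i]; print("tall",ce[i].round(),q.min(0).round(2),q.max(0).round(2))
big=cv2.resize(im[150:320,120:500],None,fx=2.1,fy=2.1,interpolation=cv2.INTER_CUBIC); cv2.imwrite("pics/crop.png",big[...,::-1])
E
```

```text
supply [0.4689 0.3483 0.0853] nominal z 0.086 | n 153 mean [0.4707 0.3498 0.0852] rect 470 350 33 35 52
tester [0.5151 0.0518 0.0812] nominal z 0.081 | n 71 mean [0.517  0.054  0.0802] rect 517 54 24 23 66
plate [ 0.5048 -0.1101  0.0835] nominal z 0.084 | n 296 mean [ 0.5045 -0.1077  0.0832] rect 505 -108 40 49 8
amp [ 0.4705 -0.3816  0.0602] nominal z 0.061 | n 124 mean [ 0.4724 -0.3834  0.0596] rect 472 -384 29 30 81
tin [0.5445 0.3434 0.0885] nominal z 0.086 | n 952 mean [0.5526 0.3548 0.0586] rect 436 212 552 113 51
loupe [0.5891 0.0547 0.0976] nominal z 0.099 | n 148 mean [0.5908 0.056  0.098 ] rect 591 56 34 33 45
knob [ 0.481  -0.3117  0.0583] nominal z 0.059 | n 63 mean [ 0.4832 -0.3115  0.0579] rect 483 -312 22 22 42
bench [ 0.2924 -0.2033 -0.0015] nominal z 0 | n 1016 mean [ 0.2925 -0.2035 -0.001 ] rect 293 -204 86 82 88
tall [140.  69.] [ 0.3  -0.04  0.11] [0.97 0.53 1.11]
tall [469.  71.] [ 0.3  -0.58  0.11] [ 0.95 -0.04  1.11]
tall [317.  59.] [ 0.91 -0.06  0.11] [ 0.92 -0.05  0.14]
tall [327.  59.] [ 0.3  -0.09  0.11] [ 0.92 -0.04  1.11]
tall [337.  58.] [ 0.91 -0.11  0.11] [ 0.92 -0.1   0.14]
tall [347.  59.] [ 0.91 -0.14  0.11] [ 0.93 -0.13  0.14]
tall [358.  58.] [ 0.91 -0.17  0.11] [ 0.92 -0.16  0.14]
tall [368.  58.] [ 0.91 -0.2   0.11] [ 0.92 -0.18  0.14]
tall [378.  58.] [ 0.3  -0.22  0.11] [ 0.92 -0.04  1.11]
tall [570. 161.] [ 0.3  -0.76  0.11] [ 0.72 -0.04  1.11]
tall [ 14. 234.] [ 0.3  -0.04  0.11] [0.51 0.68 1.11]
tall [ 31. 388.] [ 0.12 -0.04  0.23] [0.3  0.56 1.11]
```

View pics/crop.png

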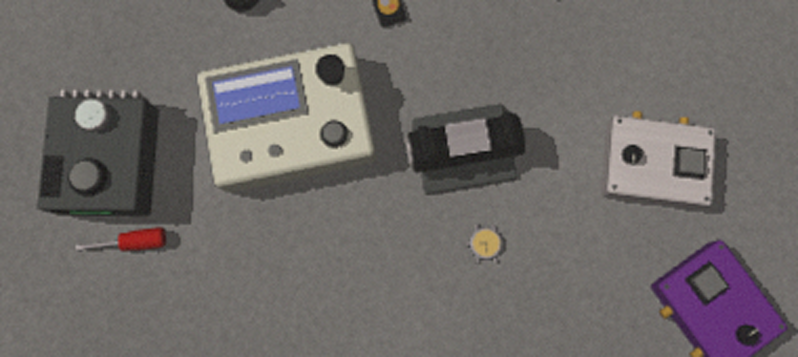

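The crop shows each key clearly, plus the bare plate between its jaws and nothing over any target. Before moving I'll check the lamp and post for clearance.

```bash
python3 - <<'E'
from h import *
t=np.load("top0.npz");s=np.load("scene0.npz")
for n,d,pts in(("top",t,[(163,375),(200,380),(14,234),(50,250),(95,250),(30,380)]),("scene",s,[(595,205),(625,120),(635,70),(590,283),(610,250),(628,205),(480,185)])):
    for u,v in pts: print(n,u,v,d["P"][v,u].round(3),d["z"][v,u].round(3))
for n,d in(("top",t),("scene",s)):
    P=d["P"][d["z"]>0]; 
    m=(P[:,0]>.1)&(P[:,0]<.65)&(abs(P[:,1])<.62)&(P[:,2]>.1)
    q=P[m]; 
    H,_,_=np.histogram2d(q[:,0],q[:,1],bins=[np.arange(.1,.7,.1),np.arange(-.6,.61,.1)]); print(n);print(H.astype(int))
E
```

```text
top 163 375 [ 0.124  0.354 -0.002] 1.041
top 200 380 [ 0.109  0.261 -0.003] 1.039
top 14 234 [0.464 0.647 0.174] 0.941
top 50 250 [0.444 0.655 0.028] 1.079
top 95 250 [0.444 0.552 0.001] 1.106
top 30 380 [0.172 0.487 0.305] 0.75
scene 595 205 [0.104 0.68  0.019] 1.137
scene 625 120 [-2.045  1.122 -0.498] 2.78
scene 635 70 [-0.834  0.805  0.175] 1.657
scene 590 283 [0.461 0.658 0.021] 0.893
scene 610 250 [0.497 0.646 0.156] 0.793
scene 628 205 [0.408 0.66  0.22 ] 0.813
scene 480 185 [0.123 0.355 0.   ] 1.265
top
[[   0    0    0    0    0    0    0    0    0    0 1191  313]
 [   0    0    0    0    0    0    0    0    0    0    0    0]
 [   0    0    0    0    0    0    0    0    0    0    0    0]
 [   0    0    0    0    0    0    0    0    0    0    0    0]
 [ 425    0    0    0    0    0   16    0    0    0    0    0]]
scene
[[   0    0    0    0    0   13   20    0    0  225 2520 2476]
 [   0    0    0    0    0    0    0    0    0    0  834  634]
 [   0    0    0    0    0    0    0    0    0    0    0    0]
 [   0    0    0    0    0    0    0    0    0    0    0    0]
 [ 248    0    0    0    0    0    4    0    0    0    0    0]]
```

Call:
move_arm(
  motion=[
    [-0.3,-0.05,0,0,0,0],
    [-0.6,-0.1,0,0,0,0],
    [-0.9,-0.15,0,0,0,0],
  ],
  fingers=-1,
  newtons=5,
)

```text
time: 0.48
tool_pos: [0.2316, 0.4629, 0.2264]
tool_rot: [-3.141, -0.0, 2.854]
contact_force: [0.3, 0.8, 0.3]
opening: 0.0664
grip_force: 0.0
```

Call:
move_arm(
  motion=[
    [-0.3,-0.05,0,0,0,0],
    [-0.6,-0.1,0,0,0,0],
    [-0.9,-0.15,0,0,0,0],
  ],
)

```text
time: 0.85
tool_pos: [0.3138, 0.4229, 0.2264]
tool_rot: [-3.141, -0.0, 2.854]
contact_force: [0.8, 0.1, -0.3]
opening: 0.0363
grip_force: 0.0
```

Call:
move_arm(
  motion=[
    [-0.3,-0.05,0,0,0,0],
    [-0.6,-0.1,0,0,0,0],
    [-0.9,-0.15,0,0,0,0],
  ],
)

```text
time: 1.23
tool_pos: [0.3958, 0.383, 0.2263]
tool_rot: [-3.141, -0.001, 2.854]
contact_force: [0.0, 1.4, 0.0]
opening: 0.0064
grip_force: 0.0
```

Call:
move_arm(
  motion=[
    [-0.3,-0.05,0.3,0,0,0],
    [-0.6,-0.1,0.6,0,0,0],
    [-0.8,-0.12,0.9,0,0,0],
    [-0.8,-0.12,0.9,0,0,0],
    [-0.8,-0.12,0.9,0,0,0],
  ],
)

```text
time: 1.85
tool_pos: [0.4682, 0.3499, 0.1375]
tool_rot: [3.141, 0.0, 2.854]
contact_force: [0.2, 0.5, 0.4]
opening: 0.0004
grip_force: 0.0
```

```bash
cat >> h.py <<'E'
from scipy.spatial.transform import Rotation as Ro
T=dict(supply=(.470,.350,.086),tester=(.517,.054,.081),plate=(.505,-.108,.084),amp=(.472,-.384,.061))
def to(n,s=None):
    s=s or robot.observe(); R=Ro.from_euler("xyz",s["tool_rot"])
    print(n,"shift units",(R.inv().apply(np.array(T[n])-s["tool_pos"])*10).round(3),"t",round(float(s["time"]),2),"pos",np.round(s["tool_pos"],4),"rot",np.round(s["tool_rot"],3),"F",np.round(s["contact_force"],2),"open",round(float(s["opening"]),4))
E
python3 - <<'E'
from h import *
s=robot.observe(); to("supply",s); to("amp",s)
c=cam("wrist"); cv2.imwrite("pics/w1.png",c["image"][...,::-1])
R=np.eye(4);R[:3,:3]=Ro.from_euler("xyz",s["tool_rot"]).as_matrix();R[:3,3]=s["tool_pos"]
P=world(c,R@c["hand_eye"]); q=P[(abs(P[...,2]-.086)<.004)&(np.hypot(P[...,0]-.47,P[...,1]-.35)<.026)]
print(len(q)); 
if len(q)>20: print(q.mean(0),q.min(0),q.max(0))
E
```

```text
supply shift units [-0.017  0.006  0.515] t 1.85 pos [0.4682 0.3499 0.1375] rot [3.141 0.    2.854] F [0.18 0.55 0.37] open 0.0004
amp shift units [-2.119 -7.027  0.761] t 1.85 pos [0.4682 0.3499 0.1375] rot [3.141 0.    2.854] F [0.18 0.55 0.37] open 0.0004
1707
[0.4688245  0.34950096 0.08598905] [0.45517587 0.33078764 0.08206965] [0.48564637 0.36616081 0.08811033]
```

View pics/w1.png

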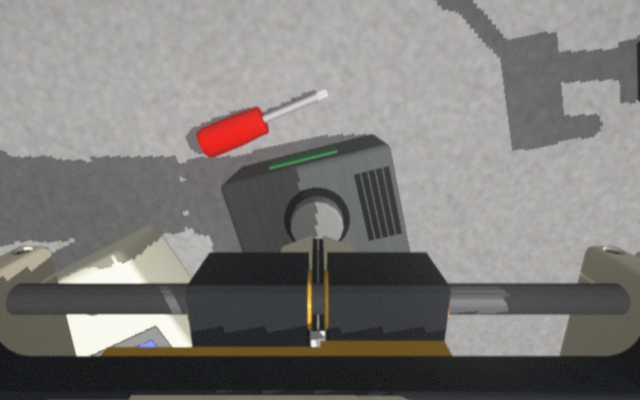

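The wrist view shows the closed fingertip at (318,240), directly over the grey key at (317,222). I'll press it gently.

Call:
move_arm(
  motion=[
    [-0.01,0,0.2,0,0,0],
    [-0.01,0,0.4,0,0,0],
    [-0.01,0,0.48,0,0,0],
    [-0.01,0,0.52,0,0,0],
    [-0.01,0,0.55,0,0,0],
    [-0.01,0,0.58,0,0,0],
    [-0.01,0,0.6,0,0,0],
    [-0.01,0,0.61,0,0,0],
    [-0.01,0,0.61,0,0,0],
    [-0.01,0,0.61,0,0,0],
  ],
)

```text
time: 3.15
tool_pos: [0.4696, 0.3496, 0.0766]
tool_rot: [3.14, 0.001, 2.854]
contact_force: [-3.9, 1.1, 7.3]
opening: 0.0008
grip_force: 3.6
```

Call:
move_arm(
  motion=[
    [0,0,-0.15,0,0,0],
    [0,0,-0.4,0,0,0],
    [0,0,-0.7,0,0,0],
    [-0.1,-0.3,-0.8,0,0,0],
    [-0.2,-0.6,-0.8,0,0,0],
    [-0.28,-0.9,-0.8,0,0,0],
  ],
)

```text
time: 3.9
tool_pos: [0.4711, 0.2538, 0.1565]
tool_rot: [3.141, 0.001, 2.854]
contact_force: [-0.1, -0.8, 0.3]
opening: 0.0005
grip_force: 0.0
```

Call:
move_arm(
  motion=[
    [-0.1,-0.3,0,0,0,0],
    [-0.2,-0.6,0,0,0,0],
    [-0.3,-1.0,0,0,0,0],
  ],
)

```text
time: 4.28
tool_pos: [0.4715, 0.1494, 0.1564]
tool_rot: [3.141, 0.001, 2.854]
contact_force: [0.7, 0.2, 0.1]
opening: 0.0007
grip_force: 0.0
```

Call:
move_arm(
  motion=[
    [-0.1,-0.3,0,0,0,0],
    [-0.2,-0.6,0,0,0,0],
    [-0.3,-1.0,0,0,0,0],
  ],
)

```text
time: 4.65
tool_pos: [0.4718, 0.0449, 0.1564]
tool_rot: [3.142, 0.001, 2.854]
contact_force: [-0.1, 0.4, -0.1]
opening: 0.0005
grip_force: 0.0
```

```bash
python3 - <<'E'
from h import *
to("amp"); P=world(cam("top"))
q=P[230:239,156:165].reshape(-1,3); print("supply key z",np.median(q,0))
E
```

```text
amp shift units [-1.215 -4.113  0.955] t 4.65 pos [0.4718 0.0449 0.1564] rot [3.142e+00 1.000e-03 2.854e+00] F [-0.13  0.36 -0.1 ] open 0.0005
supply key z [0.46993684 0.35090544 0.07743158]
```

The supply key is fully down and latched. I'll carry on to the amp.

Call:
move_arm(
  motion=[
    [-0.1,-0.33,0,0,0,0],
    [-0.2,-0.67,0,0,0,0],
    [-0.3,-1.0,0,0,0,0],
  ],
)

```text
time: 5.08
tool_pos: [0.472, -0.0597, 0.1564]
tool_rot: [-3.141, 0.001, 2.854]
contact_force: [0.2, -0.1, 0.1]
opening: 0.0005
grip_force: 0.0
```

Call:
move_arm(
  motion=[
    [-0.1,-0.33,0,0,0,0],
    [-0.2,-0.67,0,0,0,0],
    [-0.3,-1.0,0,0,0,0],
  ],
)

```text
time: 5.45
tool_pos: [0.4723, -0.1642, 0.1563]
tool_rot: [-3.141, 0.001, 2.853]
contact_force: [0.4, 0.0, -0.8]
opening: 0.0006
grip_force: 0.0
```

Call:
move_arm(
  motion=[
    [-0.1,-0.33,0,0,0,0],
    [-0.2,-0.67,0,0,0,0],
    [-0.3,-1.0,0,0,0,0],
  ],
)

```text
time: 5.82
tool_pos: [0.4725, -0.2686, 0.1562]
tool_rot: [-3.141, 0.001, 2.853]
contact_force: [0.2, 1.2, -0.5]
opening: 0.0005
grip_force: 0.0
```

Call:
move_arm(
  motion=[
    [-0.1,-0.33,0,0,0,0],
    [-0.2,-0.67,0,0,0,0],
    [-0.31,-1.0,0.1,0,0,0],
    [-0.31,-1.0,0.3,0,0,0],
    [-0.31,-1.0,0.4,0,0,0],
    [-0.31,-1.0,0.4,0,0,0],
  ],
)

```text
time: 6.58
tool_pos: [0.4737, -0.3713, 0.1153]
tool_rot: [3.141, -0.001, 2.854]
contact_force: [0.1, 0.8, 0.1]
opening: 0.0004
grip_force: 0.0
```

```bash
python3 - <<'E'
from h import *
s=robot.observe(); to("amp",s); c=cam("wrist"); cv2.imwrite("pics/w2.png",c["image"][...,::-1])
R=np.eye(4);R[:3,:3]=Ro.from_euler("xyz",s["tool_rot"]).as_matrix();R[:3,3]=s["tool_pos"]
P=world(c,R@c["hand_eye"]); q=P[(abs(P[...,2]-.061)<.004)&(np.hypot(P[...,0]-.472,P[...,1]+.384)<.026)]
print(len(q),q.mean(0),q.min(0),q.max(0))
E
```

```text
amp shift units [-0.02  -0.127  0.543] t 6.58 pos [ 0.4737 -0.3713  0.1153] rot [ 3.141e+00 -1.000e-03  2.854e+00] F [0.09 0.85 0.11] open 0.0004
1710 [ 0.47177425 -0.38611411  0.06093536] [ 0.45772424 -0.40287834  0.05705993] [ 0.4884488  -0.36994871  0.06312684]
```

View pics/w2.png

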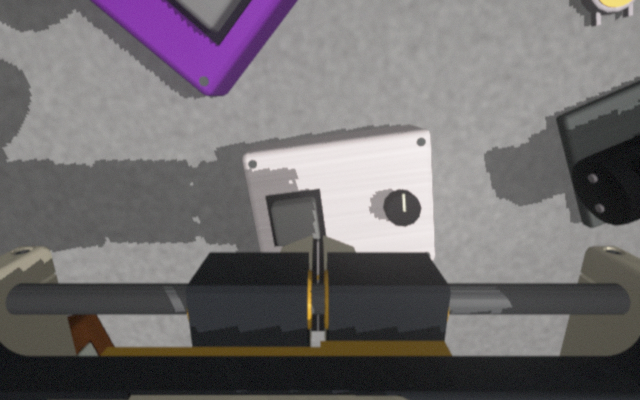

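The wrist view shows the amp key at (297,217), left of the fingertip at (318,240), which matches the remaining -13 mm in tool y. I'll close that offset and then press.

Call:
move_arm(
  motion=[
    [-0.02,-0.13,0.1,0,0,0],
    [-0.02,-0.13,0.35,0,0,0],
    [-0.02,-0.13,0.5,0,0,0],
    [-0.02,-0.13,0.55,0,0,0],
    [-0.02,-0.13,0.58,0,0,0],
    [-0.02,-0.13,0.61,0,0,0],
    [-0.02,-0.13,0.63,0,0,0],
    [-0.02,-0.13,0.64,0,0,0],
    [-0.02,-0.13,0.64,0,0,0],
    [-0.02,-0.13,0.64,0,0,0],
  ],
)

```text
time: 7.88
tool_pos: [0.4724, -0.3851, 0.0524]
tool_rot: [-3.141, 0.001, 2.854]
contact_force: [-2.2, 1.0, 4.7]
opening: 0.0002
grip_force: 3.0
```

Call:
move_arm(
  motion=[
    [0,0,0.01,0,0,0],
    [0,0,0.01,0,0,0],
    [0,0,-0.1,0,0,0],
    [0,0,-0.4,0,0,0],
    [0,0,-0.8,0,0,0],
    [0,0.2,-1.0,0,0,0],
    [0.1,0.5,-1.0,0,0,0],
    [0.2,0.9,-1.0,0,0,0],
  ],
)

```text
time: 8.88
tool_pos: [0.4786, -0.2909, 0.1515]
tool_rot: [3.141, 0.0, 2.853]
contact_force: [-0.2, -0.0, -0.2]
opening: 0.0003
grip_force: 0.0
```

Call:
move_arm(
  motion=[
    [0.07,0.33,0,0,0,0],
    [0.14,0.67,0,0,0,0],
    [0.2,1.0,0,0,0,0],
  ],
)

```text
time: 9.25
tool_pos: [0.4875, -0.1886, 0.1514]
tool_rot: [3.141, -0.001, 2.854]
contact_force: [0.1, 1.2, 0.2]
opening: 0.0005
grip_force: 0.0
```

Call:
move_arm(
  motion=[
    [0.07,0.33,0,0,0,0],
    [0.14,0.67,0,0,0,0],
    [0.2,1.0,0,0,0,0],
  ],
)

```text
time: 9.62
tool_pos: [0.4964, -0.0872, 0.1514]
tool_rot: [3.141, -0.001, 2.854]
contact_force: [0.3, 0.2, 0.0]
opening: 0.0005
grip_force: 0.0
```

Call:
move_arm(
  motion=[
    [0.07,0.33,0,0,0,0],
    [0.14,0.67,0,0,0,0],
    [0.2,1.0,0,0,0,0],
    [0.2,1.0,0,0,0,0],
  ],
)

```text
time: 10.12
tool_pos: [0.5054, 0.0148, 0.1514]
tool_rot: [3.141, -0.001, 2.858]
contact_force: [-0.1, -0.5, -0.4]
opening: 0.0005
grip_force: 0.0
```

```bash
python3 - <<'E'
from h import *
to("tester"); P=world(cam("top"))
print("amp key",np.median(P[224:231,446:453].reshape(-1,3),0)," knob",np.median(P[223:226,420:423].reshape(-1,3),0))
E
```

```text
tester shift units [-0.002  0.409  0.704] t 10.12 pos [0.5054 0.0148 0.1514] rot [ 3.141e+00 -1.000e-03  2.858e+00] F [-0.1  -0.48 -0.36] open 0.0005
amp key [ 0.47192231 -0.3856477   0.05199653]  knob [ 0.48068918 -0.31222784  0.05695299]
```

Call:
move_arm(
  motion=[
    [0,0.2,0,0,0,0],
    [0,0.41,0.1,0,0,0],
    [0,0.41,0.2,0,0,0],
    [0,0.41,0.2,0,0,0],
  ],
)

```text
time: 10.68
tool_pos: [0.5169, 0.0504, 0.1307]
tool_rot: [-3.141, -0.002, 2.853]
contact_force: [-0.2, 0.5, 0.0]
opening: 0.0004
grip_force: 0.0
```

```bash
python3 - <<'E'
from h import *
s=robot.observe(); to("tester",s); c=cam("wrist"); cv2.imwrite("pics/w3.png",c["image"][...,::-1])
R=np.eye(4);R[:3,:3]=Ro.from_euler("xyz",s["tool_rot"]).as_matrix();R[:3,3]=s["tool_pos"]
P=world(c,R@c["hand_eye"]); q=P[(abs(P[...,2]-.081)<.004)&(np.hypot(P[...,0]-.517,P[...,1]-.054)<.022)]
print(len(q),q.mean(0),q.min(0),q.max(0))
E
```

```text
tester shift units [0.008 0.035 0.497] t 10.68 pos [0.5169 0.0504 0.1307] rot [-3.141e+00 -2.000e-03  2.853e+00] F [-0.22  0.49  0.02] open 0.0004
1099 [0.51703676 0.05255397 0.08093316] [0.50551345 0.03951989 0.07710663] [0.52972617 0.06485857 0.08333132]
```

View pics/w3.png

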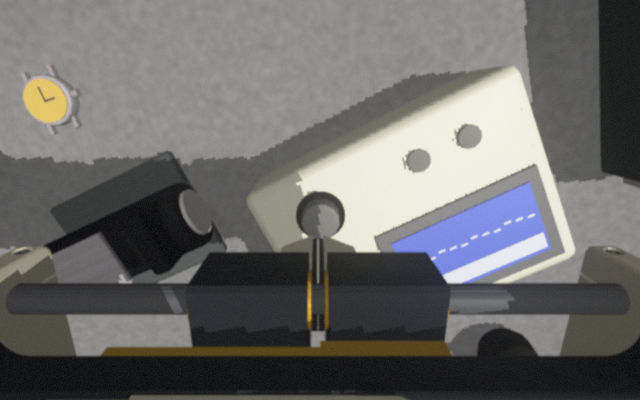

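The wrist view shows the tester key at (320,215) aligned with the fingertip at (318,240), and the loupe at (505,345) well clear. I'll press it.

Call:
move_arm(
  motion=[
    [0,0.02,0.2,0,0,0],
    [0,0.02,0.4,0,0,0],
    [0,0.02,0.47,0,0,0],
    [0,0.02,0.51,0,0,0],
    [0,0.02,0.54,0,0,0],
    [0,0.02,0.57,0,0,0],
    [0,0.02,0.59,0,0,0],
    [0,0.02,0.6,0,0,0],
    [0,0.02,0.6,0,0,0],
    [0,0.02,0.6,0,0,0],
  ],
)

```text
time: 11.98
tool_pos: [0.5187, 0.0529, 0.0722]
tool_rot: [-3.142, 0.001, 2.854]
contact_force: [-1.7, -3.9, 6.8]
opening: 0.0003
grip_force: 3.0
```

Call:
move_arm(
  motion=[
    [0,0,-0.1,0,0,0],
    [0,0,-0.4,0,0,0],
    [0,0,-0.7,0,0,0],
    [-0.05,-0.3,-0.7,0,0,0],
    [-0.1,-0.6,-0.7,0,0,0],
    [-0.15,-0.8,-0.7,0,0,0],
  ],
)

```text
time: 12.72
tool_pos: [0.5099, -0.0286, 0.1421]
tool_rot: [3.141, 0.0, 2.853]
contact_force: [0.5, 0.3, 0.2]
opening: 0.0003
grip_force: 0.0
```

Call:
move_arm(
  motion=[
    [-0.05,-0.3,0,0,0,0],
    [-0.1,-0.6,0,0,0,0],
    [-0.17,-0.78,0.1,0,0,0],
    [-0.17,-0.78,0.2,0,0,0],
    [-0.17,-0.78,0.2,0,0,0],
  ],
)

```text
time: 13.35
tool_pos: [0.5035, -0.1064, 0.1204]
tool_rot: [3.141, -0.003, 2.854]
contact_force: [0.8, 0.6, 0.5]
opening: 0.0003
grip_force: 0.0
```

```bash
python3 - <<'E'
from h import *
s=robot.observe(); to("plate",s); c=cam("wrist"); cv2.imwrite("pics/w4.png",c["image"][...,::-1])
R=np.eye(4);R[:3,:3]=Ro.from_euler("xyz",s["tool_rot"]).as_matrix();R[:3,3]=s["tool_pos"]
P=world(c,R@c["hand_eye"]); m=(abs(P[...,2]-.084)<.004)&(np.hypot(P[...,0]-.505,P[...,1]+.108)<.034);q=P[m]
print(len(q),q.mean(0),q.min(0),q.max(0),np.median(q[:,2]))
P=world(cam("top")); print("tester key",np.median(P[211:216,277:282].reshape(-1,3),0))
E
```

```text
plate shift units [-0.02  -0.011  0.364] t 13.35 pos [ 0.5035 -0.1064  0.1204] rot [ 3.141e+00 -3.000e-03  2.854e+00] F [0.8  0.61 0.51] open 0.0003
3220 [ 0.49921949 -0.10742998  0.08422875] [ 0.48362409 -0.13737726  0.08037831] [ 0.52352633 -0.08276331  0.08610916] 0.08426065346355609
tester key [0.51701817 0.05244041 0.0726087 ]
```

View pics/w4.png

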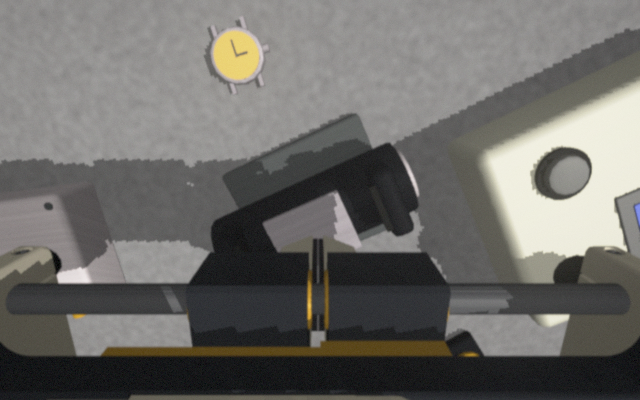

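The tester key is down. The wrist view shows the plate at (305,222) beneath the fingertip, between the jaws. I'll tap it about 5.5 mm.

Call:
move_arm(
  motion=[
    [-0.01,-0.01,0.15,0,0,0],
    [-0.01,-0.01,0.28,0,0,0],
    [-0.01,-0.01,0.34,0,0,0],
    [-0.01,-0.01,0.37,0,0,0],
    [-0.01,-0.01,0.39,0,0,0],
    [-0.01,-0.01,0.41,0,0,0],
    [-0.01,-0.01,0.42,0,0,0],
    [-0.01,-0.01,0.42,0,0,0],
  ],
)

```text
time: 14.45
tool_pos: [0.5049, -0.1087, 0.0799]
tool_rot: [3.141, 0.0, 2.854]
contact_force: [-2.0, 2.4, 4.4]
opening: 0.0009
grip_force: 1.7
```

Call:
move_arm(
  motion=[
    [0,0,0.01,0,0,0],
    [0,0,0.015,0,0,0],
    [0,0,0.015,0,0,0],
  ],
)

```text
time: 14.82
tool_pos: [0.5049, -0.1087, 0.0783]
tool_rot: [3.142, -0.0, 2.854]
contact_force: [-2.6, 1.2, 4.5]
opening: 0.0005
grip_force: 2.2
```

Call:
move_arm(
  motion=[
    [0,0,-0.05,0,0,0],
    [0,0,-0.2,0,0,0],
    [0,0,-0.5,0,0,0],
    [0,0,-0.8,0,0,0],
    [0,0,-1.0,0,0,0],
    [0,0,-1.0,0,0,0],
  ],
)

```text
time: 15.58
tool_pos: [0.506, -0.1092, 0.1803]
tool_rot: [-3.141, 0.005, 2.854]
contact_force: [-0.2, 1.3, -0.0]
opening: 0.0004
grip_force: 0.0
```

```bash
python3 - <<'E'
from h import *
s=robot.observe(); to("plate",s); c=cam("wrist")
R=np.eye(4);R[:3,:3]=Ro.from_euler("xyz",s["tool_rot"]).as_matrix();R[:3,3]=s["tool_pos"]
P=world(c,R@c["hand_eye"]); q=P[(abs(P[...,2]-.082)<.006)&(np.hypot(P[...,0]-.505,P[...,1]+.108)<.018)]
print("plate z",len(q),np.median(q,0))
c=cam("top");P=world(c);P0=np.load("top0.npz")["P"]
for n,u,v in(("supply",160,234),("amp",449,227),("tester",279,213)): print(n,1000*np.median((P0-P)[v-2:v+3,u-2:u+3,2]))
cv2.imwrite("pics/end.png",c["image"][...,::-1])
E
```

```text
plate shift units [0.018 0.009 0.963] t 15.57 pos [ 0.506  -0.1092  0.1803] rot [-3.141  0.005  2.854] F [-0.25  1.25 -0.02] open 0.0004
plate z 1605 [ 0.50456916 -0.10791763  0.08424005]
supply 8.687075693061264
amp 7.045561803586953
tester 8.609395873106385
```

View pics/end.png

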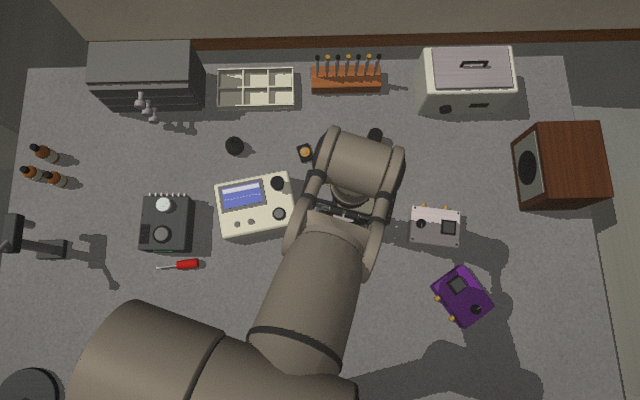

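The final top view shows nothing displaced: keys at (160,234), (279,213) and (449,227) are down about 8 mm. The plate is back at 84 mm and the arm is clear, so I'm handing in.

```bash
python3 -c "
from cell import robot
print(robot.hand_in())"
```

```text
the job is handed in; nothing more can be done
None
```

I pressed the supply, amplifier and tester keys in order; depth readings show all three latched about 8 mm down. I then tapped the sensing plate about 5.5 mm and it sprang back to rest; nothing looked moved in the last view, and I handed the job in at about 16 s (no verdict was returned).

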